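Pry out the meter drive card and hang it in the cabinet

TASK

Swing both ejector levers of the socket fully outward so that the drive card is pried up, then lift the card out and reach down through the hatch in the cabinet's roof to hang it by its window on the hook inside, with neither card nor robot touching the cabinet. Leave the levers swung out, the card hanging free on the hook, and the loose things on the bench where they are.

Things in the scene. Friction and masses are not known exactly. Their poses are not given: they have to be found in the camera images.
- socket: Fixed card socket: dark base plate 110 x 200 x 12 mm with a black block; the seated card stands on its top, 30 mm above the bench. Origin: centre of underside, on the bench. z up, x = card's thickness, y = card's width, from right to left lever. Four guide posts to 60 mm height give the card 1.5 mm play each way in x. Side of the bench and yaw vary.
- lever_left (a joint): Ejector lever at the socket's +y end. rad: 0 upright (latched), grows as its top swings outward to +y, stop at 0.85; starts 0 to 0.08. Stiff hinge, 1 to 2 N at the handle, stays where left. Hinge parallel to socket x at socket (0, +66, 30) mm. Its toe under the card's bottom ear lifts the card about 13 mm at full swing; its nose over the ear holds the card down while upright.
- lever_right (a joint): Mirror image of the left lever at the socket's -y end: hinge at socket (0, -66, 30) mm, value grows as its top swings outward to -y, stop at 0.85; starts between 0 and 0.08, same stiffness.
- lever_left_grip (a point): Centre of the left lever's handle: steel cross bar 16 mm in diameter, 28 mm long, lying along socket x; at joint value 0 it is 70 mm above and 6 mm outward of the hinge. Arm below it 14 mm (x) by 10 mm. It can be pinched over its two ends from above (fingers closing along socket x) and turns between them.
- lever_right_grip (a point): Centre of the right lever's handle, the same bar mirrored (70 mm above and 6 mm outward, to -y, of its hinge).
- card: Aluminium drive card, 10 mm thick (x), 128 mm high (z), 0.2 to 0.4 kg, alike on both faces. Origin: centre of underside. Bottom bar 114 mm wide (y), 14 mm high, its ends are the ears; above it a plate 80 mm wide up to 76 mm with a window; on top a tab 24 mm wide from 76 to 128 mm. Starts upright in the socket, axes along the socket's. Its weight lies well below the window's top edge.
- card_grip (a point): Place to grip the card, in the tab, mid-thickness: 116 mm above its underside, 12 mm below the tab's top. Same axes as the card.
- card_eye (a point): Middle of the top edge of the card's window, 66 mm above its underside and 50 mm below the grip point. The window goes right through: 40 mm wide (y) and 32 mm high (34 to 66 mm above the underside).
- cabinet: Fixed grey steel cabinet 190 (x) x 210 (y) x 160 mm high. Origin: centre of underside, on the bench; z up. Clear pane on its +x side. Only opening: a hatch in the roof centred over the origin, 150 mm along x, 148 mm along y, edged in black rubber; roof 6 mm thick, top at 160 mm. Must not be touched. Side of the bench and yaw vary.
- hanger: Fixed steel hook in the cabinet, same origin and axes as the cabinet. Round bar 8 mm in diameter, level from the -x wall along +x at y = 0, its axis 90 mm above the bench, ending in a turned-up tip at x = +10 to +18 mm whose top is 106 mm above the bench (12 mm above the bar's top). The hung card's underside is 28 mm above the bench, its tab's top 4 mm below the roof's top.
- hook_seat (a point): Point on top of the bar where the window's top edge should rest: cabinet (-8, 0, 94) mm, 18 mm behind the near face of the tip. Same axes as the cabinet. The hung card stands across the bar: its thickness along the cabinet's x, its width along y.
- feed_wheel: Bystander: red nylon feed wheel lying flat, 92 mm across, 32 mm high, origin under its centre.
- collar: Bystander: brass collar 48 mm across, 18 mm high, origin under its centre.
- seed_plate: Bystander: blue disc 170 mm across, 6 mm thick, origin under its centre.
- hex_shaft: Bystander: chrome hexagon shaft 200 mm long, 16.5 mm across, lying along its x, origin under its centre.
- screwdriver: Bystander: screwdriver lying along its x, about 200 mm long.
- wrench: Bystander: wrench lying along its x, about 180 mm long.
- oil_can: Bystander: closed steel can 60 mm across, 110 mm high, origin under its centre.
Mind the look-alikes: they are no part of the job. Leave any yellow look-alike of the socket alone. There is more than one size of the card; the one meant has the size given above.

How it is judged:
By the outcome, as a careful person would: the job done as asked, in the order asked, and still so for the second after the job is handed in, with the robot touching nothing.
It also fails if it takes over 58 s, if anything falls off the work surface, if the arm or the gripper's body presses on something with over 40 N, if the wrist force passes 120 N, or if a joint passes its speed limit or range.

ROBOT

A 7-joint arm with a two-finger parallel gripper is mounted at the origin on the work surface. World frame = base frame: x ahead of the robot, y to its left, z up, the work surface at z = 0. Lengths are in m, angles in degrees, forces in N, time in s.
With the tool pointing down it reaches from about 0.4 to 0.875 m from the base axis. Payload 19.3 kg.
Tool frame: the origin (TCP) lies on the centre line of the jaws, within the pads' length; the fingertips stand ahead of it and the grasp point (between the pads) lies 3 mm ahead of it (env.tcp_to_tips is the z of the fingertips in the tool frame, in m); z points along the fingers, y is the direction in which the jaws open and shut (so a half turn about z gives the same grasp; the last joint's range is limited). The gripper opens to 85 mm and grips with 20 to 120 N. Pads are 22 mm wide; open, the fingers measure 114 mm over their backs; the gripper's body (76 mm by 85 mm) begins 54 mm behind the grasp point. The pads swing forward as they close: fully open they stand 13 mm farther back than shut.
Start: joints at [-77.819, 29.874, -2.08, 91.645, 1.215, 58.505, -6.463], TCP at [0.174, 0.6, 0.253] pointing down, gripper open.
Joint ranges: [-166.77, 166.77], [-17.47, 122.26], [-85.68, 81.53], [9.62, 139.38], [-72.42, 252.41], [9.2, 110.78], [-144.41, 144.41]. Speed limits (degrees/s): [108.29, 108.29, 136.94, 136.94, 172.46, 172.46, 172.46].

INTERFACE

Orientations are given as a 3x3 rotation matrix whose columns are the frame's x, y, z axes.
In Python, from station import env, cams gives the robot as it stands.
- The arm moves only by the tool carry_out, never from a script. Its argument "targets" is a list of rows, each a list of 2 entries, a list of its own where there are three numbers: the shift along the world's x, y, z in cm, then the turn, a rotation vector about the world's x, y, z in rad. A call has 1 to 12 rows; each row is the pose to reach, as a shift and turn from the pose measured when the call began; what a row does not reach only later rows make up. A row lasts 1/8 s, in which the tool goes at most 62.5 mm and 10.7 degrees, less where a joint would pass 70% of its speed; a pose out of reach is approached as far as the arm can. A call with a gripper value outside its range is refused whole. "fingers" is the finger opening in cm, from 0 to 8.54, set as the call begins (left out, the last holds). The fingers move at their own pace and stop on an object; "newtons" is the grip in N (left out, the last holds). Time passes only in rows, so rows that repeat a pose let the fingers close. It gives the time, the measured TCP pose, the force and the opening at its end, in the units of the state.
- env.state(): the state, without advancing time (a new reading comes with each control period).
- cams.camera(name): name is "side" or "top"; returns a dict with "pixels" (480x640x3 uint8, red, green, blue), "fx", "fy", "cx", "cy" (pixels), "world_to_cam" (4x4, takes a point from world to camera coordinates). Camera axes: x right, y up, looking along -z (the intrinsics and any distortion apply to the point x, -y, -z); pixel columns grow to the right and rows downward; lengths in m; the calibration is good to about 2 mm. A picture is of the moment at which its call begins. There is no depth.
- env.sign_off(): hands the job in, once; it reports no verdict.
The state is a dict: "time_s": time; "joint_pos": joint angles; "qd": joint speeds; "tau": joint torques, N m; "tool_pos": TCP position; "eef_rot": TCP orientation; "ft_force": force on the tool from outside, world axes, zero at the start; "torque": the same for the moment, N m; "opening": opening from 0.0 (shut) to 1.0 (fully open).
Only numpy, scipy, OpenCV 4.12 (cv2) and the standard library are available. Lean on these libraries where they do the work, as an engineer would, in place of code of your own. Each camera call takes 0.05 s, during which the arm holds its last target.

## Working session

There is one attempt and no reset: what is moved stays moved. The work goes in short steps, Python scripts to look and compute and a tool call to move; the robot and the scene stay as the last step left them, time stands still between calls to the robot, and variables do not carry over. Pictures are saved under pics/ and viewed, and the job is handed in when it is done.

Besides the shell and the picture viewer there is one more tool, called as a command line: name --argument value ..., lists and objects as JSON in quotes. carry_out: Moves the arm, as the interface text tells. Its arguments: {"type":"object","properties":{"targets":{"type":"array"},"fingers":{"type":"number"},"newtons":{"type":"number"}},"required":["targets"]}

```bash
ls; mkdir -p pics
python3 - <<'E'
from station import env,cams
import cv2,numpy as np
for n in ["side","top"]:
    c=cams.camera(n); cv2.imwrite(f"pics/{n}0.png",c["pixels"][:,:,::-1]); print(n,c["fx"],c["fy"],c["cx"],c["cy"],[k for k in c]); print(np.round(c["world_to_cam"],4).tolist())
s=env.state(); print(s); print(env.tcp_to_tips)
E
```

```text
pics
side 442.85774418926655 442.85774418926655 316.8200836540536 241.20628442724242 ['pixels', 'fx', 'fy', 'cx', 'cy', 'world_to_cam']
[[0.999, -0.0432, 0.0077, -0.4478], [0.0256, 0.7167, 0.6969, -0.1427], [-0.0356, -0.696, 0.7171, -0.9228], [0.0, 0.0, 0.0, 1.0]]
top 590.6966116946687 590.6966116946687 320.50730469275 239.16549184993002 ['pixels', 'fx', 'fy', 'cx', 'cy', 'world_to_cam']
[[0.0023, -0.9998, -0.0188, 0.0846], [0.9907, -0.0003, 0.1359, -0.4731], [-0.1359, -0.019, 0.9905, -1.3714], [0.0, 0.0, 0.0, 1.0]]
{'time_s': 0.1, 'joint_pos': array([-77.81977552,  29.90529847,  -2.08059556,  91.66896117,
         1.21531665,  58.50460326,  -6.46352375]), 'qd': array([ 0.00083898, -0.13418969,  0.00811361, -0.08627795,  0.09576475,
       -0.06721138, -0.02876567]), 'tau': array([ 3.16939513e-03, -9.28482127e+01,  1.98368244e+00, -3.70535910e+01,
        1.79601309e-02,  5.33657309e-03, -3.32965282e-07]), 'tool_pos': array([0.17436076, 0.59990861, 0.25279797]), 'eef_rot': array([[-9.60274356e-01,  2.79057562e-01, -1.93763559e-04],
       [ 2.79057616e-01,  9.60273868e-01, -9.72062964e-04],
       [-8.51954383e-05, -9.87518334e-04, -9.99999509e-01]]), 'ft_force': array([ 0.3834374 , -0.12467737, -0.62064744]), 'torque': array([-0.01669868, -0.01284518,  0.037178  ]), 'opening': 1.0006632660295098}
0.022
```

View pics/side0.png

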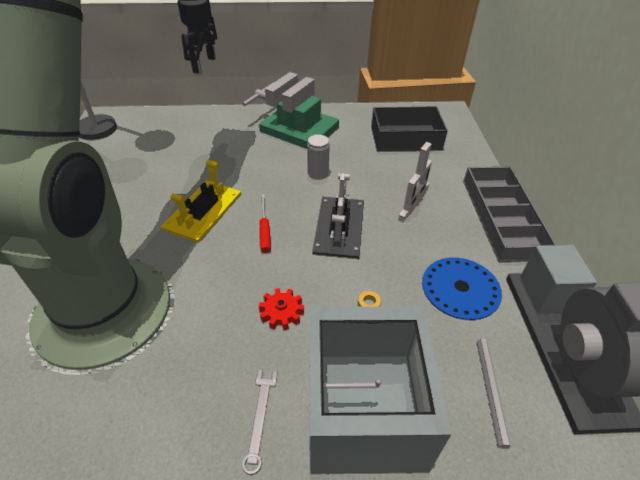

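View pics/top0.png

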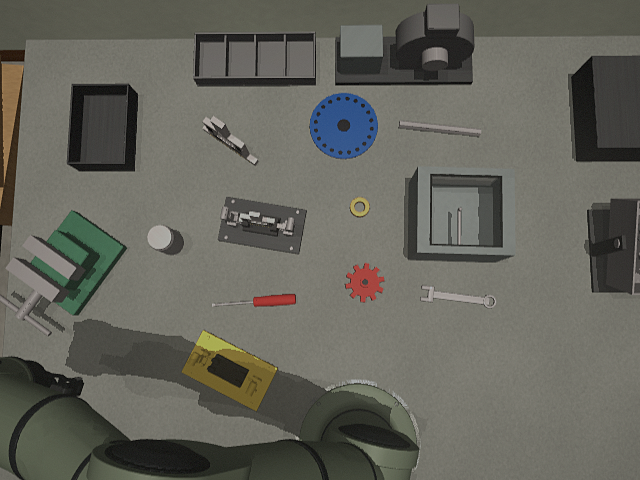

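```bash
cat > h.py <<'E'
import numpy as np,cv2
from station import env,cams
def proj(c,P):
    P=np.atleast_2d(P); W=np.array(c["world_to_cam"]); p=P@W[:3,:3].T+W[:3,3]
    return np.c_[c["cx"]+c["fx"]*p[:,0]/-p[:,2], c["cy"]+c["fy"]*p[:,1]/p[:,2]]
def ray(c,uv):
    uv=np.atleast_2d(np.asarray(uv,float)); W=np.array(c["world_to_cam"]); d=np.c_[(uv[:,0]-c["cx"])/c["fx"],-(uv[:,1]-c["cy"])/c["fy"],-np.ones(len(uv))]
    return -W[:3,:3].T@W[:3,3], d@W[:3,:3]
def onz(c,uv,z):
    o,d=ray(c,uv); return o+d*((z-o[2])/d[:,2])[:,None]
def tri(ca,ua,cb,ub):
    o1,d1=ray(ca,ua);o2,d2=ray(cb,ub);out=[]
    for a,b in zip(d1,d2):
        t=np.linalg.lstsq(np.c_[a,-b],o2-o1,rcond=None)[0]; p=o1+t[0]*a;q=o2+t[1]*b; out.append(np.r_[(p+q)/2,np.linalg.norm(p-q)])
    return np.array(out)
def crop(c,name,u0,v0,u1,v1,s):
    im=c["pixels"][v0:v1,u0:u1,::-1]; cv2.imwrite("pics/"+name,cv2.resize(im,None,fx=s,fy=s,interpolation=cv2.INTER_CUBIC))
E
python3 - <<'E'
from h import *
t=cams.camera("top"); s=cams.camera("side")
crop(t,"t_sock.png",212,190,312,260,8)
crop(s,"s_sock.png",305,165,375,260,6)
crop(t,"t_cab.png",400,160,520,265,5.5.__int__() )
crop(s,"s_cab.png",300,300,450,470,4.__int__() if 0 else 3)
E
```

```text
File "<stdin>", line 6
    crop(s,"s_cab.png",300,300,450,470,4.__int__() if 0 else 3)
                                        ^
SyntaxError: invalid decimal literal
```

```bash
ls pics
```

```text
side0.png
top0.png
```

Run:
```python
from h import *
t=cams.camera("top"); s=cams.camera("side")
crop(t,"t_sock.png",212,190,312,260,8)
crop(s,"s_sock.png",305,165,375,260,6)
crop(t,"t_cab.png",400,160,520,265,5)
crop(s,"s_cab.png",300,300,450,470,3)
```

```text
(no output)
```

View pics/t_sock.png

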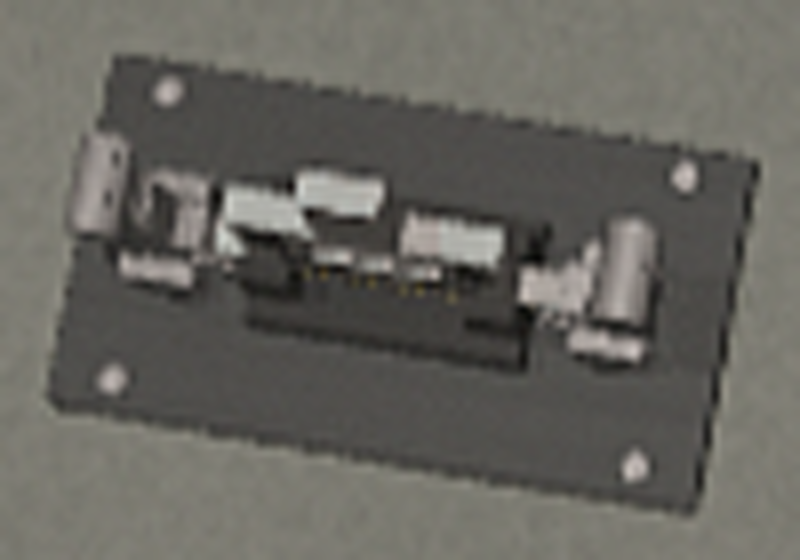

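View pics/s_sock.png

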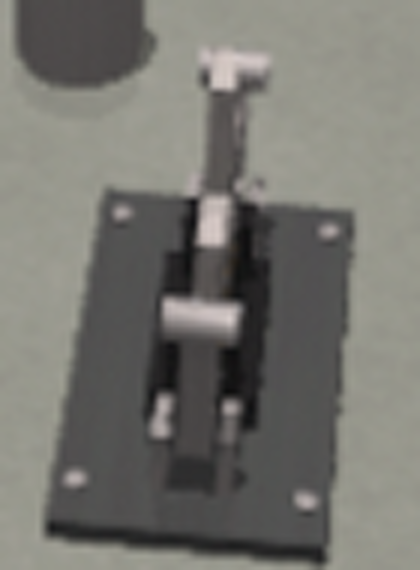

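View pics/t_cab.png

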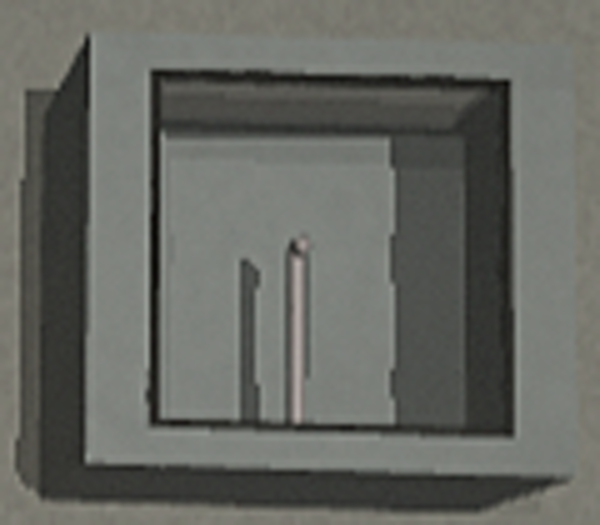

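View pics/s_cab.png

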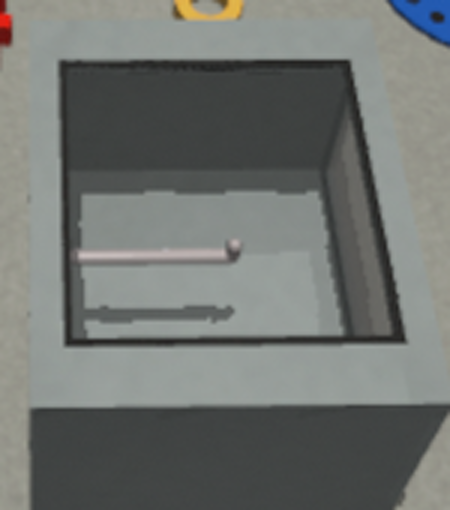

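Run:
```python
from h import *
t=cams.camera("top"); s=cams.camera("side")
# screws: refine with local brightness centroid
def ref(c,uv,r=3):
    g=c["pixels"].astype(float).mean(2); out=[]
    for u,v in uv:
        u0,v0=int(round(u)),int(round(v)); w=g[v0-r:v0+r+1,u0-r:u0+r+1]; w=np.clip(w-np.percentile(w,60)-5,0,None)
        Y,X=np.mgrid[v0-r:v0+r+1,u0-r:u0+r+1]; out.append([(w*X).sum()/w.sum(),(w*Y).sum()/w.sum()])
    return np.array(out)
tu=ref(t,np.array([[169,91],[685,177],[635,466],[113,380]])/8-.4+[212,190])
su=ref(s,np.array([[122,212],[75,478],[306,500],[329,231]])/6-.4+[305,165])
for c,u in((t,tu),(s,su)):
    P=onz(c,u,0.012); print(np.round(u,1).tolist()); print(np.round(P,4).tolist(),P.mean(0).round(4))
    # order: top: [+x left,+x right,-x right,-x left]; 
    if c is t: a,b,cc,d=P
    else: d,cc,b,a=P[0],P[1],P[2],P[3]
    y=(a-b)+(d-cc); print("yaw",np.degrees(np.arctan2(y[1],y[0]))-90, np.linalg.norm(y)/2, np.linalg.norm(a-d))
    x=(a-d)+(b-cc);print("yawx",np.degrees(np.arctan2(x[1],x[0])))
print(tri(t,tu,s,su[[0,1,2,3]]).round(4))
# hatch rim : inner edge corners in top view, z=.160
hc=np.array([[152,70],[510,80],[514,436],[152,424]])/5-.4+[400,160]
P=onz(t,hc,.157);print(P.round(4),P.mean(0)); 
hs=np.array([[60,60],[350,60],[405,341],[67,345]])/3-.4+[300,300]
Q=onz(s,hs,.157);print(Q.round(4),Q.mean(0))
# outer roof corners z .16
oc=np.array([[90,34],[570,44],[570,478],[87,463]])/5-.4+[400,160]
P=onz(t,oc,.16);print(P.round(4),P.mean(0))
# hook tip
print(tri(t,[[299/5-.4+400,246/5-.4+160]],s,[[234/3-.4+300,245/3-.4+300]]))
```

```text
[[232.5, 201.0], [297.2, 211.6], [290.9, 247.9], [225.6, 236.9]]
[[0.5701, 0.3006, 0.012], [0.5436, 0.1424, 0.012], [0.4546, 0.1569, 0.012], [0.4814, 0.3156, 0.012]] [0.5124 0.2289 0.012 ]
yaw -9.544553416541788 0.16066127716356401 0.09000876821469833
yawx -9.40642258369095
[[324.8, 199.7], [316.9, 244.1], [355.5, 247.9], [359.4, 202.9]]
[[0.4829, 0.3211, 0.012], [0.4554, 0.1615, 0.012], [0.545, 0.1459, 0.012], [0.5718, 0.3054, 0.012]] [0.5138 0.2335 0.012 ]
yaw -9.669589294123028 0.16183451415190556 0.09028527950689651
yawx -9.923454137165896
[[ 5.199e-01  2.872e-01  5.390e-02  8.220e-02]
 [ 4.939e-01  1.333e-01  5.550e-02  8.280e-02]
 [ 5.016e-01  1.558e-01 -1.300e-03  9.020e-02]
 [ 5.286e-01  3.160e-01 -5.000e-04  9.020e-02]]
[[ 0.6009 -0.1569  0.157 ]
 [ 0.5961 -0.3128  0.157 ]
 [ 0.4393 -0.3084  0.157 ]
 [ 0.4445 -0.1534  0.157 ]] [ 0.52020756 -0.23287126  0.157     ]
[[ 0.4452 -0.1481  0.157 ]
 [ 0.6032 -0.1541  0.157 ]
 [ 0.5978 -0.3091  0.157 ]
 [ 0.441  -0.3047  0.157 ]] [ 0.52178675 -0.22899458  0.157     ]
[[ 0.6164 -0.1297  0.16  ]
 [ 0.6114 -0.3386  0.16  ]
 [ 0.4208 -0.3306  0.16  ]
 [ 0.4272 -0.1247  0.16  ]] [ 0.51896408 -0.23090036  0.16      ]
[[ 0.53395928 -0.23106039  0.10097252  0.00175531]]
```

Run:
```python
from h import *
t=cams.camera("top"); s=cams.camera("side")
a=np.radians(-9.6); R=np.array([[np.cos(a),-np.sin(a),0],[np.sin(a),np.cos(a),0],[0,0,1]]); o=np.array([.5131,.2312,0])
def S(*p): return o+R@np.array(p)/1000
for nm,c,of,k in(("top",t,(212,190),8),("side",s,(305,165),6)):
    for n,p in dict(Lgrip=(0,72,100),Rgrip=(0,-72,100),tabtop=(0,0,158),shL=(0,26,106),shR=(0,-26,106)).items():
        print(nm,n,((proj(c,S(*p))[0]-of+.5)*k).round(0))
print(S(0,72,100),S(0,-72,100))
tr=lambda a,b: tri(t,[[a[0]/8-.5+212,a[1]/8-.5+190]],s,[[b[0]/6-.5+305,b[1]/6-.5+165]]).round(4)
print("Rgrip tri",tr((626,270),(201,320)),"tab",tr((340,192),(222,68)))
```

```text
top Lgrip [108. 185.]
top Rgrip [604. 267.]
top tabtop [328. 190.]
top shL [263. 207.]
top shR [443. 237.]
side Lgrip [233.  74.]
side Rgrip [200. 312.]
side tabtop [224.  67.]
side shL [224. 133.]
side shR [212. 219.]
[0.52510735 0.30219171 0.1       ] [0.50109265 0.16020829 0.1       ]
Rgrip tri [[0.5004 0.1538 0.1019 0.0007]] tab [[5.119e-01 2.277e-01 1.603e-01 2.000e-04]]
```

carry_out --targets '[[[2,-1.7,0],[0,0,-0.09]],[[6,-5,0],[0,0,-0.25]],[[10,-8.5,-0.5],[0,0,-0.42]],[[14,-12,-1],[0,0,-0.58]],[[18,-15,-1.5],[0,0,-0.75]],[[22,-18.5,-2],[0,0,-0.92]],[[26,-22,-3],[0,0,-1.08]],[[30,-25.5,-4],[0,0,-1.25]],[[33,-28,-5],[0,0,-1.38]],[[35,-29.6,-5.5],[0,0,-1.456]],[[35.1,-29.6,-5.5],[0,0,-1.456]],[[35.1,-29.6,-5.5],[0,0,-1.456]]]' --fingers 5 --newtons 20

```text
time_s: 1.9
tool_pos: [0.5248, 0.3052, 0.1983]
eef_rot: [[0.165, 0.986, -0.001], [0.986, -0.165, 0.001], [0.001, -0.001, -1.0]]
ft_force: [0.4, 0.1, 0.3]
opening: 0.584
```

Run:
```python
from h import *
t=cams.camera("top"); s=cams.camera("side")
crop(t,"t1.png",180,170,320,275,5)
crop(s,"s1.png",280,100,400,250,4)
st=env.state();print(st["tool_pos"],st["eef_rot"].round(3),st["joint_pos"].round(1),st["time_s"],st["ft_force"])
p=st["tool_pos"]
for c,o,k in((t,(180,170),5),(s,(280,100),4)):
    for P in (p,p+[0,0,-.022],p+[0,0,-.003]): print(((proj(c,P)[0]-o+.5)*k).round(0))
```

```text
[0.52466632 0.30530342 0.19842867] [[ 0.165  0.986 -0.   ]
 [ 0.986 -0.165  0.001]
 [ 0.001 -0.    -1.   ]] [-49.7  33.4  20.6  98.4 -14.5  50.9 -32.5] 2.0 [0.66796065 0.03985666 0.15573422]
[179. 175.]
[189. 185.]
[180. 176.]
[263. 168.]
[260. 200.]
[262. 172.]
```

View pics/t1.png

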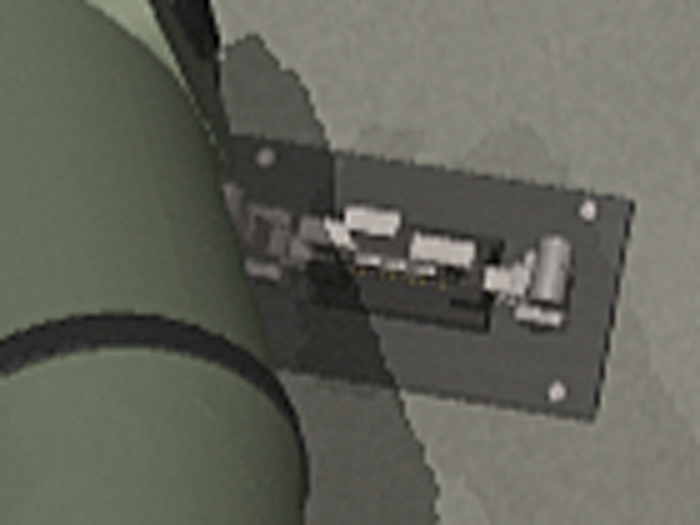

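View pics/s1.png

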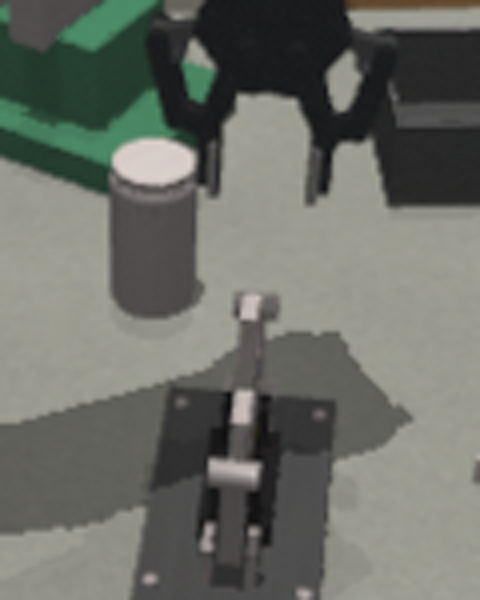

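Run:
```python
from h import *
t=cams.camera("top"); s=cams.camera("side")
print("top L,R",onz(t,np.array([[100,187],[626,270]])/8-.5+[212,190],.104).round(4))
print("side R,tab",onz(s,np.array([[201,320]])/6-.5+[305,165],.103).round(4),onz(s,np.array([[222,68]])/6-.5+[305,165],.158).round(4))
print("top tab",onz(t,np.array([[340,193]])/8-.5+[212,190],.158).round(4))
```

```text
top L,R [[0.5237 0.3037 0.104 ]
 [0.4997 0.1536 0.104 ]]
side R,tab [[0.5006 0.1526 0.103 ]] [[0.5121 0.2306 0.158 ]]
top tab [[0.5121 0.228  0.158 ]]
```

carry_out --targets '[[[0,0,-2],[0,0,0]],[[-0.1,-0.1,-4.5],[0,0,0]],[[-0.1,-0.1,-7],[0,0,0]],[[-0.1,-0.1,-9],[0,0,0]],[[-0.1,-0.1,-9.7],[0,0,0]],[[-0.1,-0.1,-9.7],[0,0,0]]]'

```text
time_s: 2.85
tool_pos: [0.5239, 0.304, 0.1015]
eef_rot: [[0.165, 0.986, -0.0], [0.986, -0.165, 0.0], [0.0, -0.0, -1.0]]
ft_force: [0.6, 0.0, 0.7]
opening: 0.586
```

carry_out --targets '[[[0,0,0],[0,0,0]],[[0,0,0],[0,0,0]],[[0,0,0],[0,0,0]],[[0,0,0],[0,0,0]]]' --fingers 2 --newtons 20

```text
time_s: 3.35
tool_pos: [0.5249, 0.3043, 0.1025]
eef_rot: [[0.166, 0.986, 0.002], [0.986, -0.166, 0.002], [0.002, 0.002, -1.0]]
ft_force: [4.8, -1.1, 7.8]
opening: 0.325
```

Run:
```python
from h import *
s=cams.camera("side")
crop(s,"s2.png",290,130,390,250,5)
st=env.state();print(st["tool_pos"],st["time_s"],st["ft_force"],st["opening"])
```

```text
[0.52494616 0.30422404 0.10248423] 3.4 [ 4.18843449 -1.21216022  7.58880974] 0.3223024657474754
```

View pics/s2.png

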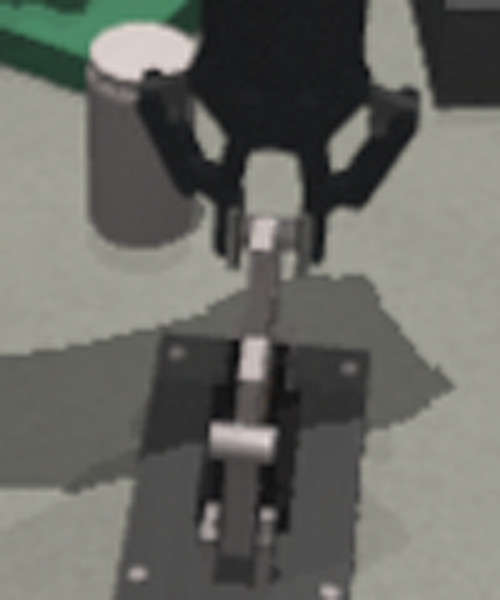

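carry_out --targets '[[[0.07,0.44,-0.07],[0,0,0]],[[0.16,0.98,-0.2],[0,0,0]],[[0.25,1.51,-0.4],[0,0,0]],[[0.35,2.08,-0.63],[0,0,0]],[[0.35,2.08,-0.63],[0,0,0]]]'

```text
time_s: 4.03
tool_pos: [0.5286, 0.3258, 0.0959]
eef_rot: [[0.165, 0.986, 0.002], [0.986, -0.165, 0.002], [0.002, 0.002, -1.0]]
ft_force: [4.9, -1.0, 0.6]
opening: 0.324
```

Run:
```python
from h import *
s=cams.camera("side")
crop(s,"s3.png",290,130,390,250,5)
st=env.state();print(st["tool_pos"],st["time_s"],st["ft_force"],st["opening"])
```

```text
[0.52862389 0.32568461 0.09594126] 4.075 [ 4.40466528 -1.84100945 -0.86475249] 0.32094801439824
```

View pics/s3.png

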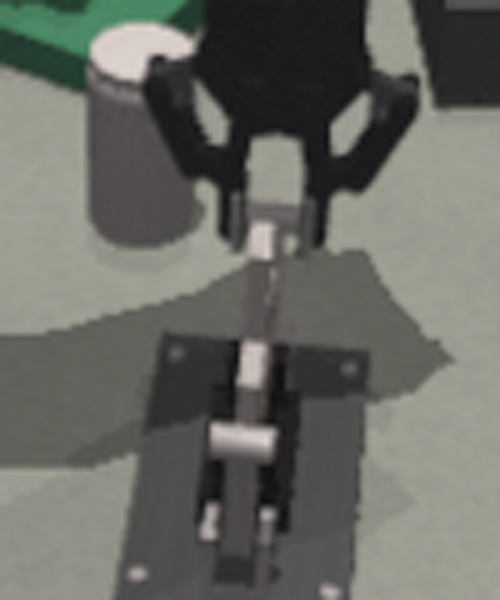

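carry_out --targets '[[[0,0,0],[0,0,0]],[[0,0,0],[0,0,0]],[[0,0,2],[0,0,0]],[[0,0,6],[0,0,0]],[[0,0,10],[0,0,0]],[[-0.5,-3,11.5],[0,0,0]],[[-1.3,-8,11.5],[0,0,0]],[[-2,-13,11.5],[0,0,0]],[[-2.7,-17.2,10],[0,0,0]],[[-2.7,-17.2,6],[0,0,0]],[[-2.7,-17.2,2],[0,0,0]],[[-2.7,-17.2,0.6],[0,0,0]]]' --fingers 5

```text
time_s: 5.58
tool_pos: [0.5012, 0.1535, 0.1014]
eef_rot: [[0.165, 0.986, 0.001], [0.986, -0.165, 0.001], [0.002, 0.001, -1.0]]
ft_force: [0.3, -0.7, 0.6]
opening: 0.583
```

Run:
```python
from h import *
s=cams.camera("side")
crop(s,"s4.png",290,130,390,250,5)
st=env.state();print(st["tool_pos"],st["time_s"],st["ft_force"],st["opening"])
```

```text
[0.50107168 0.15350455 0.10070997] 5.625 [-1.84552567 -1.03197102 -1.58928272] 0.5835883115632919
```

View pics/s4.png

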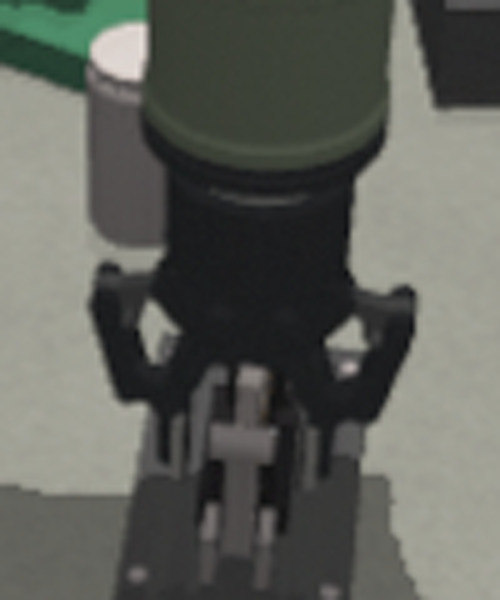

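carry_out --targets '[[[0,0,0],[0,0,0]],[[0,0,0],[0,0,0]],[[0,0,0],[0,0,0]],[[0,0,0],[0,0,0]]]' --fingers 2 --newtons 20

```text
time_s: 6.12
tool_pos: [0.5001, 0.1539, 0.102]
eef_rot: [[0.165, 0.986, -0.001], [0.986, -0.165, 0.002], [0.002, -0.001, -1.0]]
ft_force: [-9.8, 0.3, 4.2]
opening: 0.321
```

carry_out --targets '[[[-0.13,-0.78,-0.15],[0,0,0]],[[-0.25,-1.51,-0.38],[0,0,0]],[[-0.35,-2.08,-0.63],[0,0,0]],[[-0.45,-2.68,-0.97],[0,0,0]],[[-0.55,-3.25,-1.37],[0,0,0]],[[-0.64,-3.79,-1.82],[0,0,0]],[[-0.72,-4.27,-2.32],[0,0,0]],[[-0.78,-4.64,-2.8],[0,0,0]],[[-0.82,-4.89,-3.16],[0,0,0]],[[-0.82,-4.89,-3.16],[0,0,0]]]'

```text
time_s: 7.38
tool_pos: [0.4916, 0.1051, 0.0716]
eef_rot: [[0.165, 0.986, -0.001], [0.986, -0.165, 0.002], [0.002, -0.002, -1.0]]
ft_force: [-5.9, -0.6, 2.3]
opening: 0.324
```

Run:
```python
from h import *
s=cams.camera("side");t=cams.camera("top")
crop(s,"s5.png",290,130,390,260,4)
crop(t,"t5.png",205,180,325,270,5)
st=env.state();print(st["tool_pos"],st["time_s"],st["ft_force"],st["opening"])
```

```text
[0.49168822 0.10512989 0.0716593 ] 7.475 [-5.78387248 -0.84652768  1.76702818] 0.3221743156169107
```

View pics/s5.png

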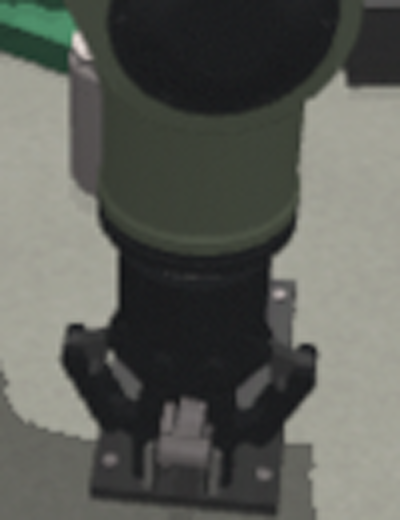

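View pics/t5.png

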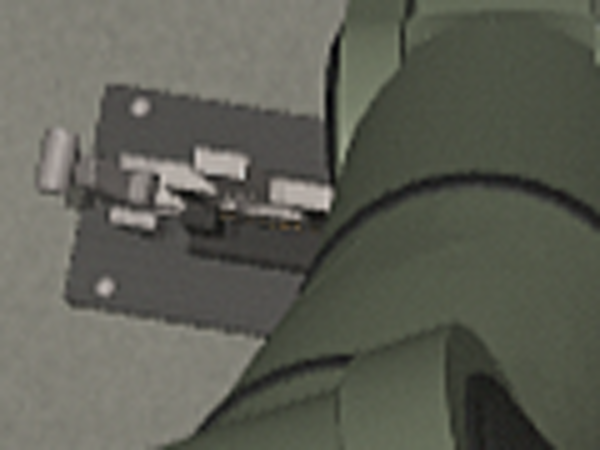

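carry_out --targets '[[[-0.02,-0.15,-0.2],[0,0,0]],[[-0.05,-0.3,-0.4],[0,0,0]]]'

```text
time_s: 7.72
tool_pos: [0.4917, 0.104, 0.0698]
eef_rot: [[0.163, 0.987, 0.0], [0.987, -0.163, 0.005], [0.005, -0.001, -1.0]]
ft_force: [-10.0, 12.0, 31.4]
opening: 0.32
```

carry_out --targets '[[[0,0.1,0.2],[0,0,0]],[[0,0.1,0.2],[0,0,0]],[[0,0.1,2],[0,0,0]],[[0,0.1,7],[0,0,0]],[[0.2,1,12],[0,0,0]],[[1,5,14],[0,0,0]],[[1.8,10.5,14.4],[0,0,0]],[[2.7,16,14.4],[0,0,0]],[[3.5,21,13],[0,0,0]],[[3.7,22.2,9],[0,0,0]],[[3.7,22.2,4.5],[0,0,0]],[[3.7,22.2,2.6],[0,0,0]]]' --fingers 5

```text
time_s: 9.22
tool_pos: [0.528, 0.3255, 0.0941]
eef_rot: [[0.163, 0.987, -0.002], [0.987, -0.163, 0.003], [0.003, -0.002, -1.0]]
ft_force: [-0.5, -1.0, 0.4]
opening: 0.584
```

carry_out --targets '[[[0,0,0],[0,0,0]],[[0,0,0],[0,0,0]],[[0,0,0],[0,0,0]],[[0,0,0],[0,0,0]]]' --fingers 2

```text
time_s: 9.72
tool_pos: [0.5284, 0.3246, 0.0949]
eef_rot: [[0.164, 0.986, -0.001], [0.986, -0.164, 0.003], [0.003, -0.001, -1.0]]
ft_force: [3.4, -5.1, -12.7]
opening: 0.326
```

Run:
```python
from h import *
s=cams.camera("side")
crop(s,"s6.png",290,130,390,260,4)
st=env.state();print(st["tool_pos"],st["time_s"],st["ft_force"],st["opening"])
```

```text
[0.52841455 0.32457842 0.09493372] 9.775 [  3.31219568  -4.44073059 -12.79278491] 0.31798460369328907
```

View pics/s6.png

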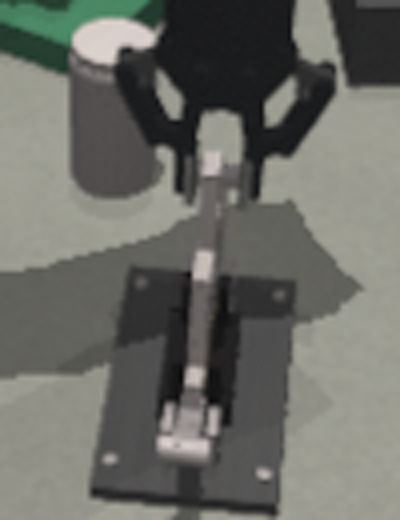

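carry_out --targets '[[[0.1,0.6,-0.34],[0,0,0]],[[0.2,1.17,-0.74],[0,0,0]],[[0.28,1.7,-1.19],[0,0,0]],[[0.36,2.19,-1.69],[0,0,0]],[[0.43,2.56,-2.17],[0,0,0]],[[0.47,2.81,-2.53],[0,0,0]],[[0.49,2.95,-2.75],[0,0,0]],[[0.49,2.95,-2.75],[0,0,0]]]'

```text
time_s: 10.78
tool_pos: [0.5339, 0.3541, 0.0693]
eef_rot: [[0.164, 0.986, -0.0], [0.986, -0.164, 0.004], [0.004, -0.001, -1.0]]
ft_force: [-8.9, -8.2, 29.6]
opening: 0.324
```

carry_out --targets '[[[0,-0.1,0.2],[0,0,0]],[[0,-0.1,0.2],[0,0,0]],[[0,0,3],[0,0,0]],[[0,0,8],[0,0,0]],[[0,0,13],[0,0,0]],[[0,0,17],[0,0,0]],[[0,3,20],[0,0,0]],[[0,6,21],[0,0,0]],[[0,6,21],[0,0,0]]]' --fingers 5

```text
time_s: 11.9
tool_pos: [0.5333, 0.4168, 0.2795]
eef_rot: [[0.161, 0.987, 0.0], [0.987, -0.161, 0.005], [0.005, -0.0, -1.0]]
ft_force: [0.4, -1.0, -1.3]
opening: 0.586
```

Run:
```python
from h import *
s=cams.camera("side");t=cams.camera("top")
crop(s,"s7.png",295,150,385,260,6)
crop(t,"t7.png",205,180,325,270,6)
st=env.state();print(st["tool_pos"],st["time_s"],st["ft_force"],st["opening"])
```

```text
[0.53383643 0.41388887 0.27880882] 12.0 [-0.00996446 -0.55732371 -0.34465804] 0.586580975417657
```

View pics/s7.png

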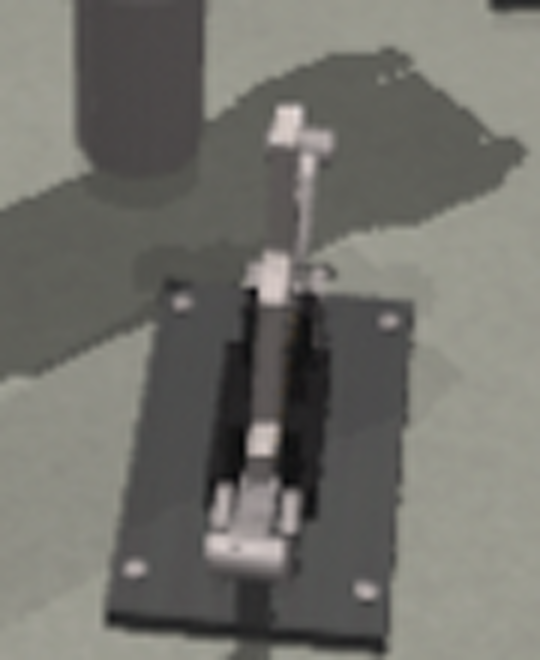

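View pics/t7.png

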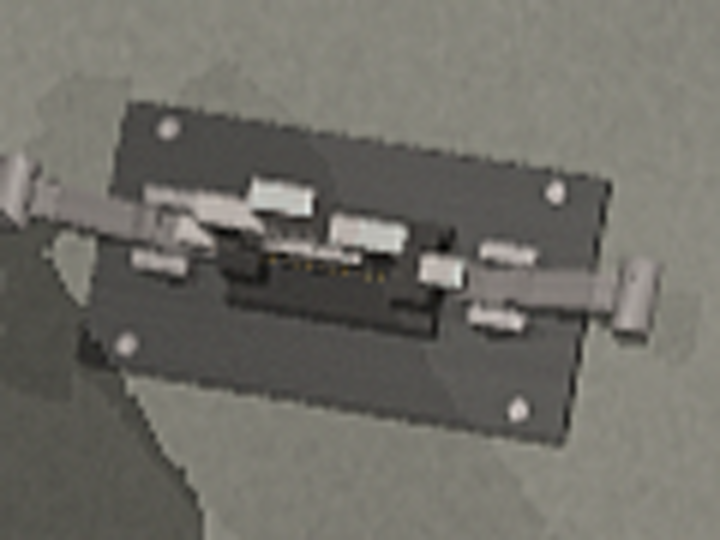

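Run:
```python
from h import *
t=cams.camera("top"); s=cams.camera("side")
T=lambda a:np.array(a)/6-.5+[205,180]; S=lambda a:np.array(a)/6-.5+[295,150]
P=onz(t,np.array([T((15,190)),T((637,297))]),.077);print(P.round(4),np.linalg.norm(P[0]-P[1]))
print("tab tri",tri(t,[T((282,197))],s,[S((288,120))]).round(4), onz(t,[T((282,197))],.171).round(4),onz(s,[S((288,120))],.171).round(4))
print("Rhandle side",onz(s,[S((246,545))],.077).round(4))
print("ear: right",onz(t,[T((442,272))],.057).round(4),onz(s,[S((263,440))],.057).round(4))
```

```text
[[0.5328 0.3485 0.077 ]
 [0.4906 0.107  0.077 ]] 0.24512389602864318
tab tri [[0.5128 0.2312 0.1747 0.0017]] [[0.5126 0.2317 0.171 ]] [[0.5142 0.2365 0.171 ]]
Rhandle side [[0.493  0.1092 0.077 ]]
ear: right [[0.5037 0.1842 0.057 ]] [[0.5058 0.1851 0.057 ]]
```

carry_out --targets '[[[-0.4,-4,-1],[-0.005,0,-0.005]],[[-0.9,-8.5,-2],[-0.005,0,-0.005]],[[-1.5,-13,-3],[-0.005,0,-0.005]],[[-2,-17,-4],[-0.005,0,-0.005]],[[-2.1,-18.3,-5.5],[-0.005,0,-0.005]],[[-2.1,-18.3,-8.5],[-0.005,0,-0.005]],[[-2.1,-18.3,-11],[-0.005,0,-0.005]],[[-2.1,-18.3,-11.7],[-0.005,0,-0.005]],[[-2.1,-18.3,-11.7],[-0.005,0,-0.005]]]'

```text
time_s: 13.22
tool_pos: [0.5132, 0.2297, 0.1621]
eef_rot: [[0.171, 0.985, -0.001], [0.985, -0.171, -0.002], [-0.003, -0.0, -1.0]]
ft_force: [-0.1, -0.2, -0.5]
opening: 0.584
```

Run:
```python
from h import *
s=cams.camera("side")
crop(s,"s8.png",275,120,395,260,4)
st=env.state();print(st["tool_pos"],st["time_s"],st["ft_force"],st["opening"],st["eef_rot"].round(3))
```

```text
[0.51338425 0.22997947 0.16253123] 13.275 [-0.80563165 -0.42985533  0.18383842] 0.5792207502358647 [[ 0.171  0.985  0.   ]
 [ 0.985 -0.171 -0.002]
 [-0.002  0.    -1.   ]]
```

View pics/s8.png

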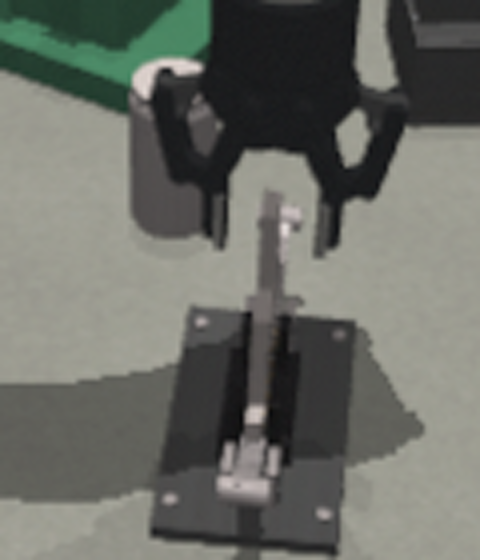

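carry_out --targets '[[[0,0,0],[0,0,0]],[[0,0,0],[0,0,0]],[[0,0,0],[0,0,0]],[[0,0,0],[0,0,0]],[[0,0,0],[0,0,0]],[[0,0,0],[0,0,0]]]' --fingers 0.4 --newtons 50

```text
time_s: 14.02
tool_pos: [0.5137, 0.2301, 0.1629]
eef_rot: [[0.171, 0.985, 0.001], [0.985, -0.171, -0.002], [-0.001, 0.001, -1.0]]
ft_force: [-0.1, -0.1, 5.6]
opening: 0.106
```

carry_out --targets '[[[0,0,1],[0,0,0]],[[0,0,2.2],[0,0,0]],[[0,0,4],[0,0,0]],[[0,0,6.5],[0,0,0]],[[0,0,9.5],[0,0,0]],[[0,0,13],[0,0,0]],[[0,0,16],[0,0,0]],[[0,0,17.5],[0,0,0]],[[0,0,17.5],[0,0,0]]]'

```text
time_s: 15.15
tool_pos: [0.5138, 0.2302, 0.3385]
eef_rot: [[0.171, 0.985, 0.002], [0.985, -0.171, -0.001], [-0.0, 0.002, -1.0]]
ft_force: [0.1, 0.1, -2.3]
opening: 0.107
```

Run:
```python
from h import *
s=cams.camera("side")
crop(s,"s9.png",255,60,405,260,3)
st=env.state();print(st["tool_pos"],st["time_s"],st["ft_force"],st["opening"],st["eef_rot"].round(3),st["joint_pos"].round(1))
```

```text
[0.5134518 0.2301215 0.3375135] 15.2 [ 0.31064527 -0.09704648 -2.34598589] 0.10911061479893086 [[ 0.171  0.985  0.   ]
 [ 0.985 -0.171 -0.002]
 [-0.001  0.001 -1.   ]] [-48.9  21.   25.5  96.1  -9.7  65.1 -30.7]
```

View pics/s9.png

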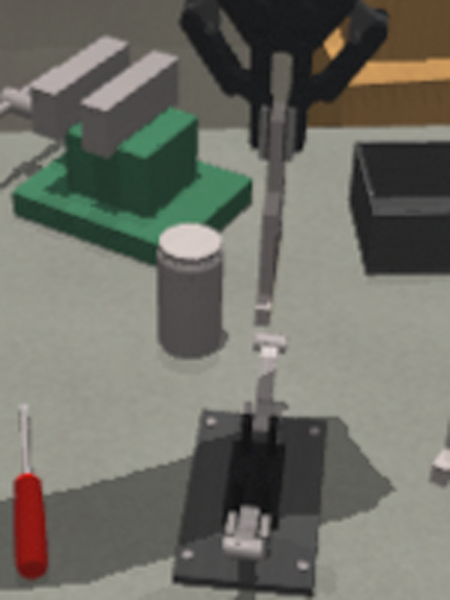

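Run:
```python
from h import *
s=cams.camera("side");t=cams.camera("top")
crop(s,"s10.png",310,60,370,175,5)
st=env.state();p=st["tool_pos"];Rm=st["eef_rot"]
f=lambda P:((proj(s,P)[0]-[310,60]+.5)*5).round(0)
for n,q in dict(tip=(0,0,.022),grasp=(0,0,.003),tabtopnear=(-.012,0,-.009),bottomnear=(-.057,0,.119),barTopnear=(-.057,0,.105),shouldernear=(-.04,0,.043),farbottom=(.057,0,.119)).items(): print(n,f(p+Rm@np.array(q)))
```

```text
tip [182. 264.]
grasp [184. 220.]
tabtopnear [184. 206.]
bottomnear [157. 550.]
barTopnear [159. 522.]
shouldernear [170. 365.]
farbottom [180. 397.]
```

View pics/s10.png

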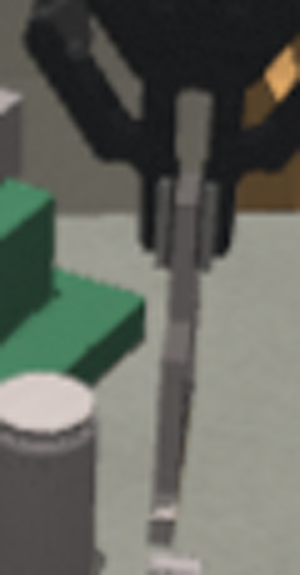

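carry_out --targets '[[[0.1,-1.2,0],[0,0,0.005]],[[0.3,-4,0],[0,0,0.012]],[[0.6,-8,0],[0,0,0.024]],[[1,-12.5,0],[0,0,0.038]],[[1.4,-17,0],[0,0,0.052]],[[1.8,-22,0],[0,0,0.066]],[[2.2,-27,0],[0,0,0.08]],[[2.6,-32,0],[0,0,0.095]],[[3,-37,0],[0,0,0.11]],[[3.4,-41.5,0],[0,0,0.125]],[[3.7,-44.8,0],[0,0,0.135]],[[3.8,-46.2,0],[0,0,0.139]]]'

```text
time_s: 16.8
tool_pos: [0.5502, -0.2346, 0.3362]
eef_rot: [[0.035, 0.999, -0.002], [0.999, -0.035, -0.003], [-0.003, -0.001, -1.0]]
ft_force: [0.3, 0.6, -2.4]
opening: 0.111
```

carry_out --targets '[[[0,0,0],[0,0,0]],[[0,0,0],[0,0,0]]]'

```text
time_s: 17.05
tool_pos: [0.5502, -0.2337, 0.336]
eef_rot: [[0.034, 0.999, -0.002], [0.999, -0.034, -0.002], [-0.003, -0.002, -1.0]]
ft_force: [-0.5, 0.4, -1.5]
opening: 0.107
```

```bash
cat > look.py <<'E'
import sys
from h import *
n=sys.argv[1]
s=cams.camera("side");t=cams.camera("top")
crop(s,f"s{n}.png",260,190,460,390,3); crop(t,f"t{n}.png",390,140,540,260,4)
st=env.state();p=st["tool_pos"];Rm=st["eef_rot"];print(p.round(4),st["time_s"],st["ft_force"].round(1),st["opening"].round(3),Rm.round(3).tolist())
for n,q in dict(tip=(0,0,.022),grasp=(0,0,.003),tabtopnear=(-.012,0,-.009),bottomnear=(-.057,0,.119),bottomfar=(.057,0,.119),shouldernear=(-.04,0,.043)).items():
    P=p+Rm@np.array(q); print(n,((proj(s,P)[0]-[260,190]+.5)*3).round(0),((proj(t,P)[0]-[390,140]+.5)*4).round(0),P.round(3))
E
python3 look.py 11
```

```text
Traceback (most recent call last):
  File "look.py", line 6, in <module>
    st=env.state();p=st["tool_pos"];Rm=st["eef_rot"];print(p.round(4),st["time_s"],st["ft_force"].round(1),st["opening"].round(3),Rm.round(3).tolist())
                                                                                                           ^^^^^^^^^^^^^^^^^^^
AttributeError: 'float' object has no attribute 'round'
```

View pics/s11.png

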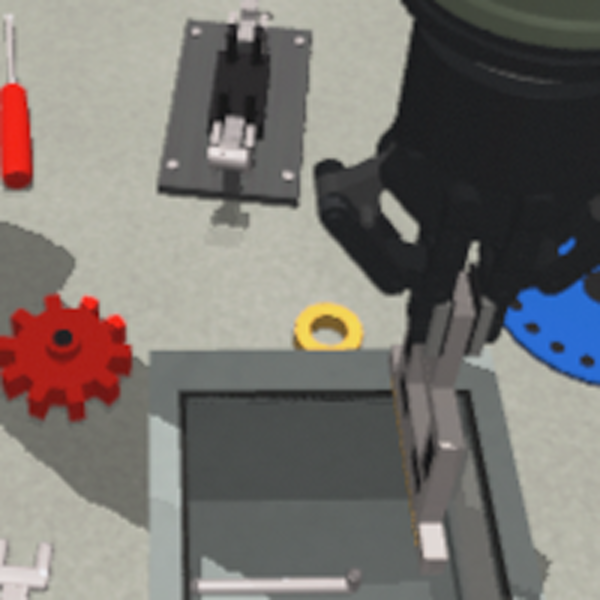

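View pics/t11.png

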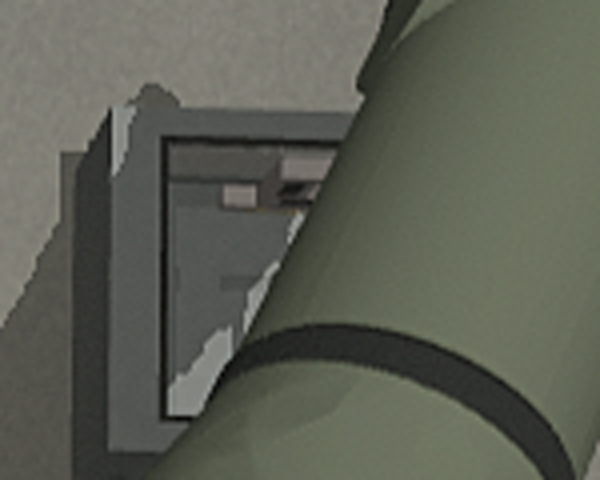

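```bash
sed -i 's/st\["opening"\].round(3)/st["opening"]/; s/bottomfar=(.057,0,.119)/bottomfar=(.057,0,.119),eartopL=(.0485,0,.105),eartopR=(-.0485,0,.105)/; s/260,190,460,390,3/280,260,450,450,3/; s/\[260,190\]/[280,260]/' look.py; python3 look.py 12
```

```text
[ 0.5504 -0.2337  0.3363] 17.25 [ 0.9  0.1 -3.2] 0.10876177895690452 [[0.034, 0.999, -0.001], [0.999, -0.034, -0.003], [-0.003, -0.001, -1.0]]
tip [387. 130.] [380. 158.] [ 0.55  -0.234  0.314]
grasp [394. 102.] [390. 149.] [ 0.55  -0.234  0.333]
tabtopnear [404. 107.] [422. 143.] [ 0.55  -0.246  0.345]
bottomnear [372. 367.] [443. 206.] [ 0.548 -0.291  0.217]
bottomfar [339. 153.] [222. 199.] [ 0.552 -0.177  0.217]
eartopL [345. 151.] [244. 194.] [ 0.552 -0.185  0.231]
eartopR [374. 334.] [434. 200.] [ 0.549 -0.282  0.231]
shouldernear [394. 240.] [451. 171.] [ 0.549 -0.274  0.293]
```

View pics/s12.png

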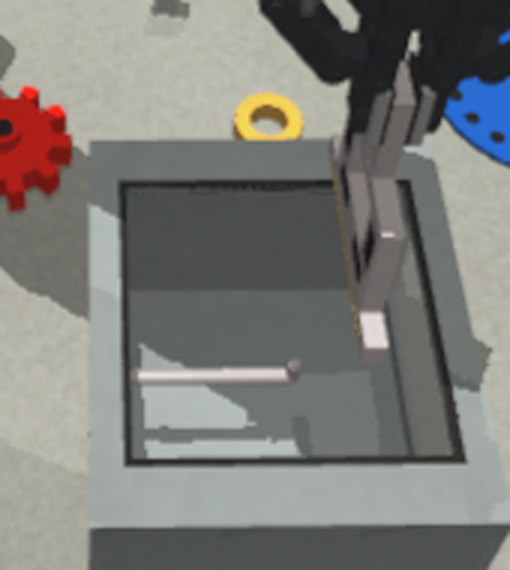

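carry_out --targets '[[[0,0.1,-2],[0.003,0,0]],[[0,0.15,-5],[0.003,0,0]],[[0.05,0.15,-8],[0.003,0,0]],[[0.05,0.15,-10.5],[0.003,0,0]],[[0.05,0.15,-12.5],[0.003,0,0]],[[0.05,0.15,-14],[0.003,0,0]],[[0.05,0.15,-14],[0.003,0,0]]]'

```text
time_s: 18.12
tool_pos: [0.5507, -0.2318, 0.1957]
eef_rot: [[0.034, 0.999, -0.003], [0.999, -0.034, 0.001], [0.001, -0.003, -1.0]]
ft_force: [0.3, -0.1, -1.3]
opening: 0.106
```

```bash
python3 look.py 13
```

```text
[ 0.5512 -0.2322  0.1969] 18.225 [ 0.4 -0.8 -1.8] 0.10724211270756688 [[0.034, 0.999, -0.001], [0.999, -0.034, 0.0], [0.0, -0.001, -1.0]]
tip [344. 296.] [310. 218.] [ 0.551 -0.232  0.175]
grasp [349. 276.] [318. 211.] [ 0.551 -0.232  0.194]
tabtopnear [356. 286.] [347. 206.] [ 0.551 -0.244  0.206]
bottomnear [333. 491.] [371. 257.] [ 0.549 -0.289  0.078]
bottomfar [308. 292.] [173. 251.] [ 0.553 -0.175  0.078]
eartopL [313. 293.] [192. 246.] [ 0.553 -0.184  0.092]
eartopR [334. 463.] [363. 252.] [ 0.55  -0.281  0.092]
shouldernear [349. 393.] [375. 229.] [ 0.55  -0.272  0.154]
```

View pics/s13.png

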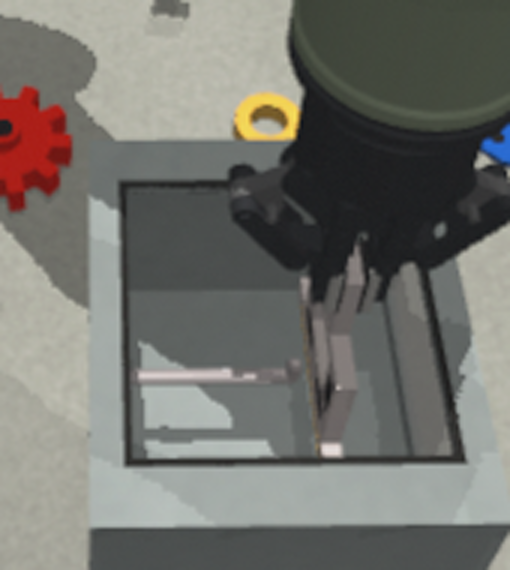

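carry_out --targets '[[[0,0,-1],[0,0,0]],[[0,0,-2],[0,0,0]],[[0,0,-2.8],[0,0,0]],[[0,0,-3.1],[0,0,0]],[[0,0,-3.1],[0,0,0]]]'

```text
time_s: 18.85
tool_pos: [0.5512, -0.2323, 0.1657]
eef_rot: [[0.034, 0.999, -0.001], [0.999, -0.034, 0.0], [0.0, -0.001, -1.0]]
ft_force: [0.4, -0.7, -2.2]
opening: 0.106
```

```bash
sed -i 's/280,260,450,450,3/330,310,450,450,5/; s/\[280,260\]+.5)\*3/[330,310]+.5)*5/' look.py; sed -i 's/shouldernear=/wtop=(0,0,.053),wbot=(0,0,.085),shouldernear=/' look.py; python3 look.py 14
```

```text
[ 0.5513 -0.2323  0.1661] 18.95 [ 0.1  0.2 -2.7] 0.10723544265744775 [[0.034, 0.999, -0.0], [0.999, -0.034, -0.0], [-0.0, -0.0, -1.0]]
tip [310. 295.] [298. 230.] [ 0.551 -0.232  0.144]
grasp [318. 264.] [306. 223.] [ 0.551 -0.232  0.163]
tabtopnear [329. 280.] [333. 219.] [ 0.551 -0.244  0.175]
bottomnear [293. 608.] [358. 267.] [ 0.549 -0.289  0.047]
bottomfar [254. 282.] [164. 261.] [ 0.553 -0.175  0.047]
eartopL [261. 284.] [183. 257.] [ 0.553 -0.184  0.061]
eartopR [295. 563.] [350. 262.] [ 0.55  -0.281  0.061]
wtop [297. 343.] [286. 241.] [ 0.551 -0.232  0.113]
wbot [285. 390.] [274. 253.] [ 0.551 -0.232  0.081]
shouldernear [318. 451.] [361. 240.] [ 0.55  -0.272  0.123]
```

View pics/s14.png

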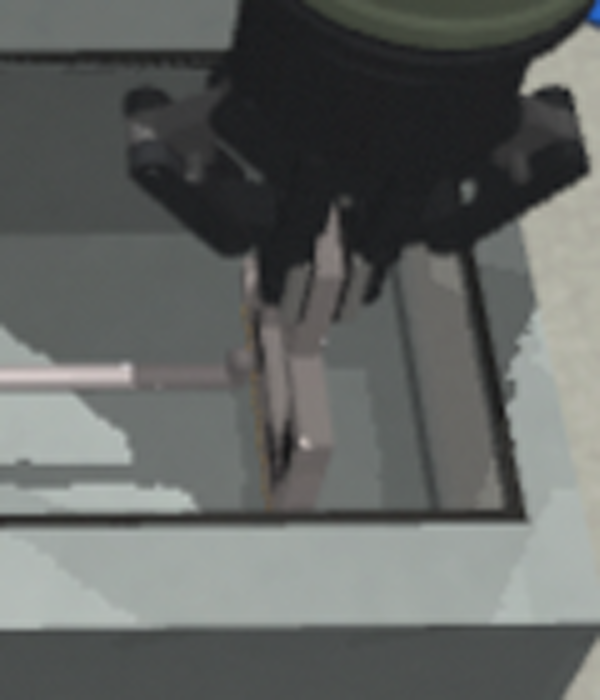

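View pics/t14.png

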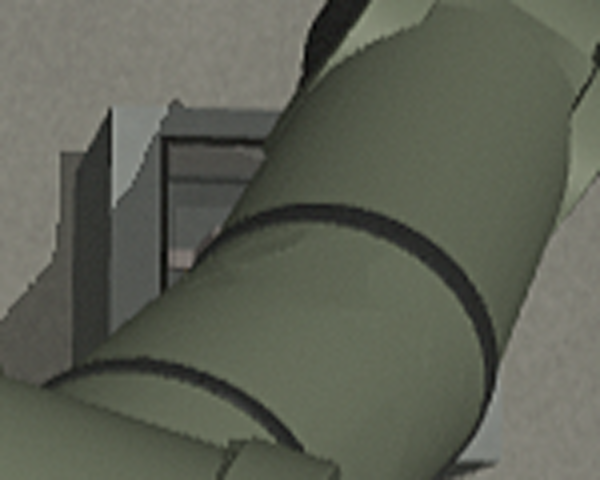

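carry_out --targets '[[[-0.4,0.01,0],[0,0,0]],[[-0.8,0.03,0],[0,0,0]],[[-1.2,0.04,0],[0,0,0]],[[-1.6,0.05,0],[0,0,0]]]'

```text
time_s: 19.45
tool_pos: [0.535, -0.2318, 0.1662]
eef_rot: [[0.034, 0.999, -0.0], [0.999, -0.034, -0.0], [-0.0, -0.0, -1.0]]
ft_force: [-0.9, -0.5, -1.8]
opening: 0.106
```

```bash
python3 look.py 15
```

```text
[ 0.5349 -0.2319  0.1662] 19.55 [ 1.  -0.3 -1.7] 0.10896493205294107 [[0.034, 0.999, -0.0], [0.999, -0.034, -0.0], [-0.0, -0.0, -1.0]]
tip [256. 295.] [298. 259.] [ 0.535 -0.232  0.144]
grasp [263. 264.] [306. 252.] [ 0.535 -0.232  0.163]
tabtopnear [272. 281.] [333. 249.] [ 0.534 -0.244  0.175]
bottomnear [242. 608.] [359. 294.] [ 0.533 -0.289  0.047]
bottomfar [208. 282.] [164. 288.] [ 0.537 -0.175  0.047]
eartopL [214. 284.] [183. 284.] [ 0.537 -0.183  0.061]
eartopR [244. 564.] [350. 290.] [ 0.533 -0.28   0.061]
wtop [245. 343.] [286. 270.] [ 0.535 -0.232  0.113]
wbot [235. 390.] [274. 281.] [ 0.535 -0.232  0.081]
shouldernear [263. 452.] [362. 269.] [ 0.534 -0.272  0.123]
```

View pics/s15.png

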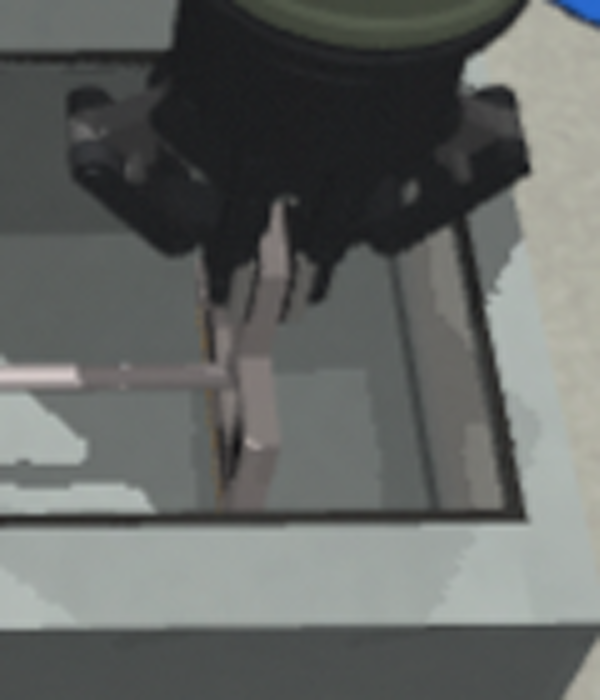

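carry_out --targets '[[[-0.5,0.02,0],[0,0,0]],[[-1,0.03,0],[0,0,0]],[[-1.5,0.05,0],[0,0,0]],[[-2,0.07,0],[0,0,0]],[[-2.3,0.08,0],[0,0,0]],[[-2.3,0.08,0],[0,0,0]]]'

```text
time_s: 20.3
tool_pos: [0.5118, -0.2311, 0.1663]
eef_rot: [[0.034, 0.999, -0.0], [0.999, -0.034, -0.0], [-0.0, -0.0, -1.0]]
ft_force: [-0.1, -0.6, -2.2]
opening: 0.11
```

```bash
python3 look.py 16
```

```text
[ 0.512  -0.2311  0.1662] 20.4 [ 0.7 -0.8 -1.7] 0.10861308807856518 [[0.034, 0.999, -0.0], [0.999, -0.034, -0.0], [-0.0, -0.0, -1.0]]
tip [181. 295.] [298. 300.] [ 0.512 -0.231  0.144]
grasp [187. 264.] [305. 294.] [ 0.512 -0.231  0.163]
tabtopnear [194. 281.] [333. 291.] [ 0.512 -0.243  0.175]
bottomnear [170. 608.] [359. 333.] [ 0.51  -0.288  0.047]
bottomfar [144. 282.] [164. 326.] [ 0.514 -0.174  0.047]
eartopL [149. 285.] [182. 323.] [ 0.514 -0.183  0.061]
eartopR [172. 564.] [350. 328.] [ 0.51  -0.28   0.061]
wtop [173. 344.] [285. 310.] [ 0.512 -0.231  0.113]
wbot [164. 390.] [273. 320.] [ 0.512 -0.231  0.081]
shouldernear [187. 452.] [362. 309.] [ 0.511 -0.271  0.123]
```

View pics/s16.png

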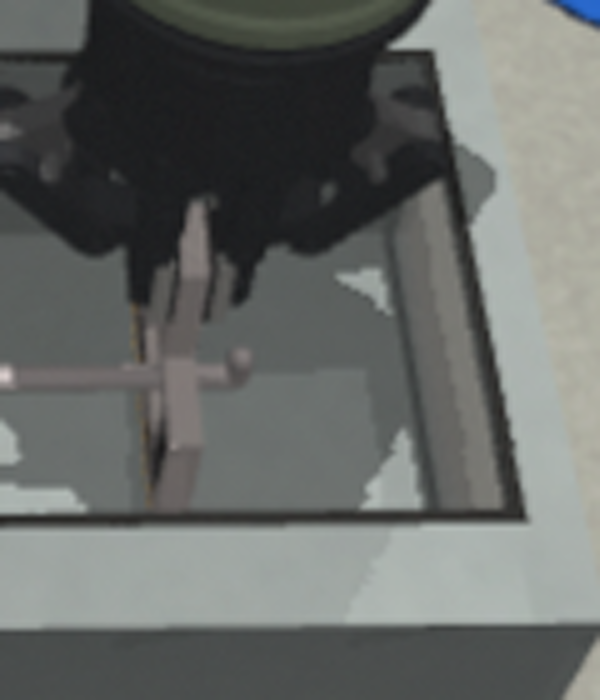

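carry_out --targets '[[[0,0,-0.5],[0,0,0]],[[0,0,-1],[0,0,0]],[[0,0,-1.4],[0,0,0]],[[0,0,-1.7],[0,0,0]],[[0,0,-1.7],[0,0,0]]]'

```text
time_s: 21.02
tool_pos: [0.512, -0.2311, 0.149]
eef_rot: [[0.034, 0.999, -0.001], [0.999, -0.034, 0.0], [0.0, -0.001, -1.0]]
ft_force: [0.5, 0.5, -1.9]
opening: 0.109
```

carry_out --targets '[[[0,0,-0.1],[0,0,0]],[[0,0,-0.2],[0,0,0]],[[0,0,-0.2],[0,0,0]]]'

```text
time_s: 21.4
tool_pos: [0.5122, -0.2312, 0.1477]
eef_rot: [[0.034, 0.999, 0.0], [0.999, -0.034, 0.0], [0.0, 0.0, -1.0]]
ft_force: [-3.7, 1.6, 12.0]
opening: 0.108
```

carry_out --targets '[[[0,0,0.1],[0,0,0]],[[0,0,0.1],[0,0,0]]]'

```text
time_s: 21.65
tool_pos: [0.5123, -0.2312, 0.1488]
eef_rot: [[0.034, 0.999, 0.0], [0.999, -0.034, -0.0], [-0.0, 0.0, -1.0]]
ft_force: [0.5, -0.0, -3.2]
opening: 0.107
```

carry_out --targets '[[[0,0,0],[0,0,0]],[[0,0,0],[0,0,0]],[[0,0,0],[0,0,0]],[[0,0,0],[0,0,0]]]' --fingers 3

```text
time_s: 22.15
tool_pos: [0.5122, -0.2313, 0.1488]
eef_rot: [[0.034, 0.999, 0.0], [0.999, -0.034, -0.0], [-0.0, 0.0, -1.0]]
ft_force: [-0.3, 0.2, 0.1]
opening: 0.351
```

```bash
python3 look.py 17
```

```text
[ 0.5122 -0.2312  0.1488] 22.25 [-0.7  0.5 -0.1] 0.3472050640837117 [[0.034, 0.999, 0.0], [0.999, -0.034, -0.0], [-0.0, 0.0, -1.0]]
tip [177. 323.] [291. 305.] [ 0.512 -0.231  0.127]
grasp [183. 293.] [299. 299.] [ 0.512 -0.231  0.146]
tabtopnear [190. 311.] [326. 296.] [ 0.512 -0.243  0.158]
bottomnear [167. 630.] [352. 337.] [ 0.51  -0.288  0.03 ]
bottomfar [141. 306.] [159. 331.] [ 0.514 -0.174  0.03 ]
eartopL [146. 309.] [178. 327.] [ 0.514 -0.183  0.044]
eartopR [168. 586.] [343. 333.] [ 0.511 -0.28   0.044]
wtop [169. 370.] [279. 315.] [ 0.512 -0.231  0.096]
wbot [161. 415.] [267. 324.] [ 0.512 -0.231  0.064]
shouldernear [182. 478.] [354. 314.] [ 0.511 -0.271  0.106]
```

View pics/s17.png

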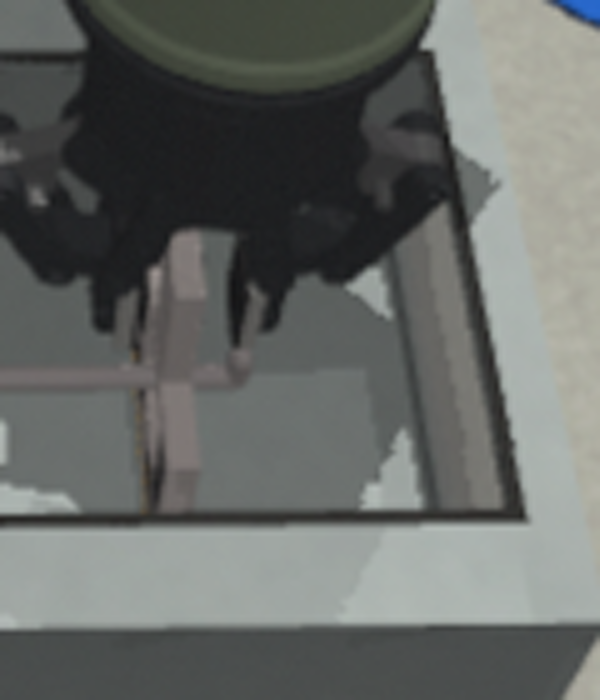

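carry_out --targets '[[[0,0,0.7],[0,0,0]],[[0,0,2],[0,0,0]],[[0,0,4],[0,0,0]],[[0,0,7],[0,0,0]],[[0,0,11],[0,0,0]],[[0,0,15],[0,0,0]],[[0,2,19],[0,0,0]],[[0,6,21],[0,0,0]],[[0,11,21],[0,0,0]],[[0,16,21],[0,0,0]],[[0,21,21],[0,0,0]],[[0,23,21],[0,0,0]]]'

```text
time_s: 23.75
tool_pos: [0.512, 0.0015, 0.3597]
eef_rot: [[0.031, 1.0, 0.001], [1.0, -0.031, 0.001], [0.001, 0.001, -1.0]]
ft_force: [0.3, 0.5, 1.2]
opening: 0.352
```

```bash
python3 look.py 18 | head -1
python3 - <<'E'
from h import *
for n in("side","top"):
    cv2.imwrite(f"pics/{n}_end.png",cams.camera(n)["pixels"][:,:,::-1])
E
```

```text
[0.5122 0.001  0.3596] 23.85 [-0.7 -0.4  0.1] 0.35058285034497466 [[0.031, 1.0, 0.001], [1.0, -0.031, 0.001], [0.001, 0.001, -1.0]]
```

View pics/s18.png

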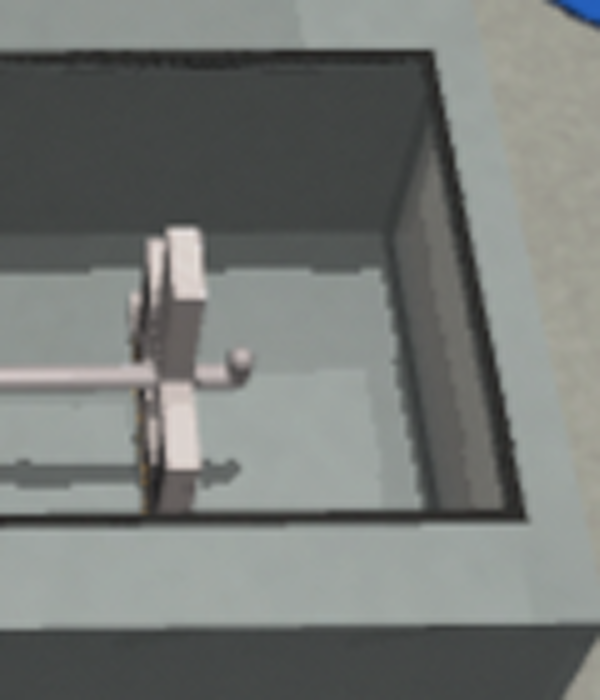

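View pics/t18.png

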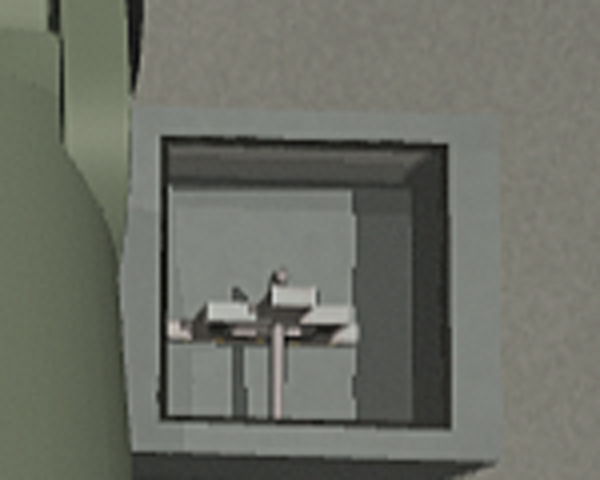

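View pics/side_end.png

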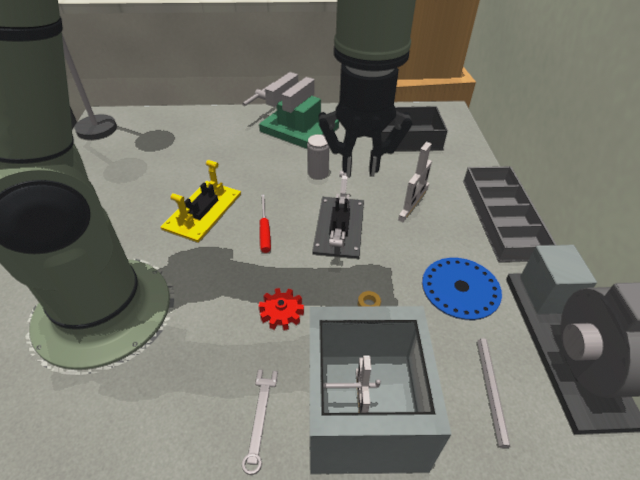

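View pics/top_end.png

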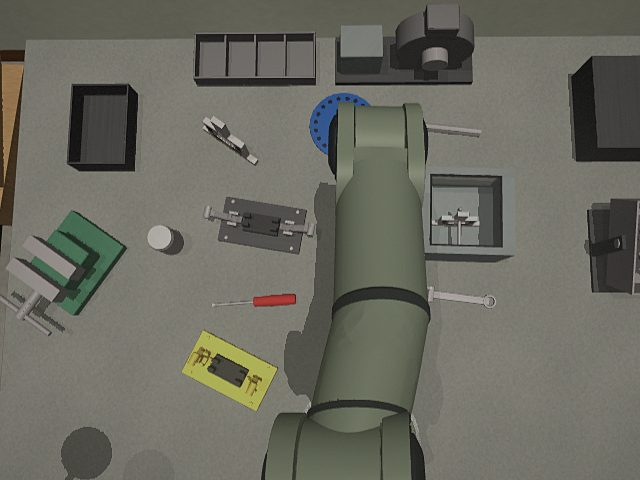

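Run:
```python
from h import *
t=cams.camera("top"); crop(t,"t20.png",195,180,325,270,6)
st=env.state();print(st["time_s"],st["qd"].round(2))
```

```text
24.0 [ 0.59  0.2  -0.04  0.15 -0.04 -0.15 -0.06]
```

View pics/t20.png

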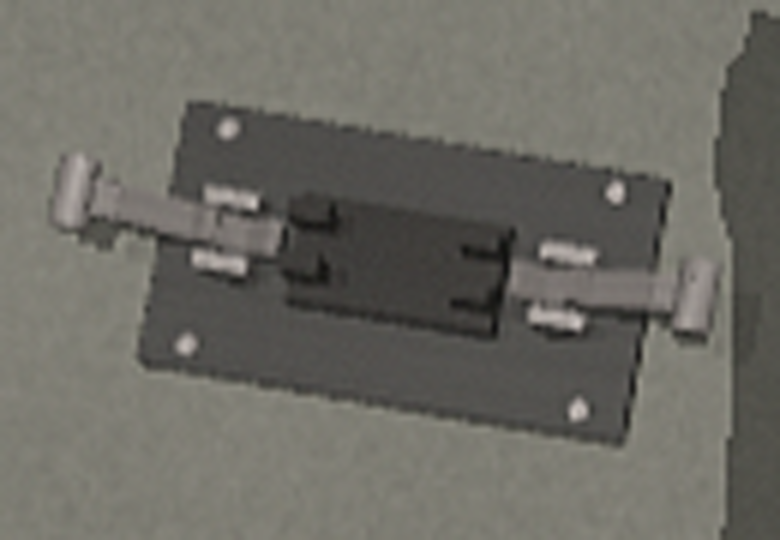

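```bash
python3 -c "
from station import env
print(env.sign_off())"
```

```text
the job is handed in; nothing more can be done
None
```

The drive card is hanging by its window on the hook inside the cabinet, and both ejector levers are swung fully out. I handed the job in at about 24 s of the 58 s allowed; no verdict was reported.

**Levers:** I opened the left one part way, swung the right one to its stop, then finished the left. A reaction of about 30 N marked the stop on each. The handles measured 245 mm apart afterwards, which matches full swing, and had not moved in the last picture.

**Card:** I gripped it by the tab, lifted it out, and lowered it through the hatch in front of the hook's tip. I then moved it back over the tip and lowered it until the force showed it had seated (about 12 N), and released it. The last pictures show it upright on the bar behind the tip.

**Surroundings:** The force readings while the card was in the cabinet showed nothing beyond the card's weight and that seating contact, so I saw no sign of touching the cabinet. In the last pictures I saw nothing on the bench out of place, though the arm hid part of the seed plate in the top view. The arm stands clear.

**Disagreement:** The two cameras differed by up to about 5 mm in y. I averaged them and checked each step against the gripper's known position.

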